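Take a reading in the open sample jar

ROBOT

A 6-joint arm with a two-finger parallel gripper is mounted at the origin on the work surface. World frame = base frame: x ahead of the robot, y to its left, z up, the work surface at z = 0. Lengths are in m, angles in degrees, forces in N, time in s.
With the tool pointing down it reaches from about 0.4 to 0.825 m from the base axis. Payload 7 kg.
Tool frame: the origin (TCP) lies on the centre line of the jaws, within the pads' length; the fingertips stand 19 mm ahead of it and the grasp point (between the pads) is the TCP; z points along the fingers, y is the line along which they close (so a half turn about z gives the same grasp; the last joint's range is limited). The gripper opens to 88 mm and grips with 3 to 60 N. Pads are 19 mm wide; open, the fingers measure 130 mm over their backs; the gripper's body (78 mm by 193 mm) begins 47 mm behind the grasp point.
Start: joints at [-56.201, 20.546, 0.682, 0, -70.136, -16.507], TCP at [0.201, -0.644, 0.246] pointing down, gripper open.
Joint ranges: [-176.03, 176.03], [-82.01, 121.73], [-58.28, 71.71], [-173.87, 95.51], [-174.79, -0.11], [-173.66, 173.66]. Speed limits (degrees/s): [136.94, 136.94, 172.46, 180, 180, 180].

INTERFACE

Orientations are given as [roll, pitch, yaw] about the fixed x, y, z axes, in that order (R = Rz(yaw) Ry(pitch) Rx(roll)).
In Python, from plant import ctrl gives the robot as it stands.
- The arm moves only by the tool move_arm, never from a script. Its argument "motion" is a list of rows, each a list of 3 entries, a list of its own where there are three numbers: the shift along the tool's x, y, z in mm, then the turn, a rotation vector about the tool's x, y, z in degrees, then the closure, from 0 (fully open) to 1 (shut). A call has 1 to 10 rows; each row is the pose to reach, as a shift and turn from the pose commanded when the call began, along the tool's axes at that moment; what a row does not reach only later rows make up. A row lasts 1/12 s, in which the tool goes at most 41.7 mm and 7.16 degrees, less where a joint would pass 70% of its speed; a pose out of reach is approached as far as the arm can. A call with a gripper value outside its range is refused whole. The fingers move at their own pace and stop on an object; the grip force is fixed at half the most. Time passes only in rows, so rows that repeat a pose let the fingers close. It gives the time, the measured TCP pose, the force, the opening and the grip force at its end, in the units of the state.
- ctrl.get_obs(): the state, without advancing time (a new reading comes with each control period).
- ctrl.snapshot(name): name is "scene" or "top" or "wrist"; returns a dict with "color" (384x512x3 uint8, blue, green, red), "camera_matrix" (3x3 intrinsics, pixels), "cam_to_world" (4x4, takes a point from camera to world coordinates). Camera axes: x right, y up, looking along -z (the intrinsics and any distortion apply to the point x, -y, -z); pixel columns grow to the right and rows downward; lengths in m; the calibration is good to about 2 mm. A picture is of the moment at which its call begins. There is no depth.
- ctrl.close_job(): hands the job in; it is judged then, once.
The state is a dict: "clock": time; "joint_pos": joint angles; "qvel": joint speeds; "tau": joint torques, N m; "tool_pos": TCP position; "orientation": TCP orientation; "force": force on the tool from outside, world axes, zero at the start; "moment": the same for the moment, N m; "opening": finger opening in m; "gripper_force": force on a finger pad.
Only numpy, scipy, OpenCV 4.12 (cv2) and the standard library are available. Lean on these libraries where they do the work, as an engineer would, in place of code of your own. Each camera call takes 0.05 s, during which the arm holds its last target. There are 200 camera calls.

TASK

Only one of the three sample jars stands open. Take the cordless probe out of its holder, dip its tip more than half-way down into the open jar and keep it there for about a second, without pressing it hard against the jar, then gently hang it back in the fork of its holder, upright with its collar resting on the fork. Leave the jars and everything else on the bench where they are.

Things in the scene. Friction and masses are not known exactly. Their poses are not given: they have to be found in the camera images.
- probe: Cordless measuring probe, 186 mm long, 160 g, hanging upright in its holder. Origin at the centre of its lower tip, z up along it. Round black stem 14 mm thick from 0 to 120 mm; round grey collar 44 mm across from 120 to 126 mm; above it a white square head 30 x 30 mm (sides along x and y) from 126 to 186 mm: grip it there.
- probe_tip (a point): The centre of the probe's lower tip (equal to its origin).
- probe_collar (a point): Centre of the underside of the probe's collar, 120 mm above the tip.
- holder: Fixed holder. Origin on the bench below the probe's place, z up. Foot 110 (x) x 150 (y) x 12 mm centred at y = +30 mm; post 20 mm thick at y = +75 mm; on it a level grey fork 62 mm wide (x), 10 mm thick, its top 145 mm above the bench, nothing above it. Slot 22 mm wide (x -11 to +11 mm), closed at y = +13 mm, open towards -y, where the two tines end at y = -40 mm.
- holder_seat (a point): Centre of the probe's place in the slot, level with the fork's top (x = 0, y = 0, z = 145 mm in the holder's frame); when the probe hangs, the underside of its collar is here.
- jar_open: The open jar: plain white plastic jar, 66 mm across, standing upright on the bench; origin at the centre of its underside, z up. It is 90 mm high and empty, wall 3 mm, inner diameter 60 mm, inner floor 5 mm above the underside.
- jar_rim (a point): Centre of the open jar's mouth, 90 mm above its underside.
- jar_lidded_a: A closed jar: plain white plastic jar, 66 mm across, standing upright on the bench; origin at the centre of its underside, z up. With its ribbed grey lid (70 mm across) it is 104 mm high. Leave it.
- jar_lidded_b: Another closed jar, the same as jar_lidded_a. Leave it.
- jar_lid: The open jar's ribbed grey lid, 70 mm across, 18 mm high, lying on the bench; origin at the centre of its underside. Leave it.
- tube_rack: White block 60 (x) x 200 (y) x 45 mm with upright capped tubes up to 103 mm high; origin at the centre of its underside. Leave it.
- dropper_bottle: Amber dropper bottle, 56 mm across, 136 mm high; origin at the centre of its underside. Leave it.
Not all that is in view belongs to the job. Leave any blue look-alike of the jar_open alone.

How it is judged:
By the outcome, as a careful person would: the job done as asked, in the order asked, and still so for the second after the job is handed in, with the robot touching nothing.
It also fails if it takes over 45 s, if anything falls off the work surface, if the arm or the gripper's body presses on something with over 40 N, if the wrist force passes 120 N, or if a joint passes its speed limit or range.

## Working session

There is one attempt and no reset: what is moved stays moved. The work goes in short steps, Python scripts to look and compute and a tool call to move; the robot and the scene stay as the last step left them, time stands still between calls to the robot, and variables do not carry over. Pictures are saved under pics/ and viewed, at most 10 in all, crops included, and the job is handed in when it is done.

Besides the shell and the picture viewer there is one more tool, called as a command line: name --argument value ..., lists and objects as JSON in quotes. move_arm: Moves the arm, as the interface text tells. Its arguments: {"type":"object","properties":{"motion":{"type":"array"}},"required":["motion"]}

```bash
ls; mkdir -p pics
python3 - <<'E'
from plant import ctrl
import cv2,numpy as np
o=ctrl.get_obs();print({k:np.round(v,3).tolist() for k,v in o.items()})
for n in("scene","top"):
    s=ctrl.snapshot(n);cv2.imwrite(f"pics/{n}0.png",s["color"]);np.savez(f"pics/{n}0.npz",K=s["camera_matrix"],T=s["cam_to_world"])
    print(list(s),s["camera_matrix"].tolist(),np.round(s["cam_to_world"],4).tolist())
E
```

```text
pics
{'clock': 0.0, 'joint_pos': [-56.202, 20.592, 0.634, -0.021, -70.136, -16.506], 'qvel': [-0.069, 0.068, 0.012, -0.005, 0.044, -0.033], 'tau': [-0.001, -58.272, 29.306, 6.997, 0.007, -0.0], 'tool_pos': [0.2, -0.644, 0.245], 'orientation': [179.905, -0.008, -162.714], 'force': [0.239, 0.415, -0.635], 'moment': [0.026, 0.036, -0.021], 'gripper_force': 0.0, 'opening': 0.088}
['color', 'camera_matrix', 'cam_to_world'] [[347.5186171610047, 0.0, 248.01340348064693], [0.0, 347.5186171610047, 182.53054266310966], [0.0, 0.0, 1.0]] [[0.6406, -0.599, 0.4804, 0.8803], [0.7679, 0.5015, -0.3986, -0.3], [-0.0021, 0.6242, 0.7812, 0.7112], [0.0, 0.0, 0.0, 1.0]]
['color', 'camera_matrix', 'cam_to_world'] [[420.5313540843235, 0.0, 254.02735056222636], [0.0, 420.5313540843235, 192.3783201714495], [0.0, 0.0, 1.0]] [[-0.0819, 0.9731, -0.2155, 0.3349], [-0.9966, -0.0795, 0.0195, -0.0028], [0.0018, 0.2164, 0.9763, 0.9487], [0.0, 0.0, 0.0, 1.0]]
```

View pics/scene0.png

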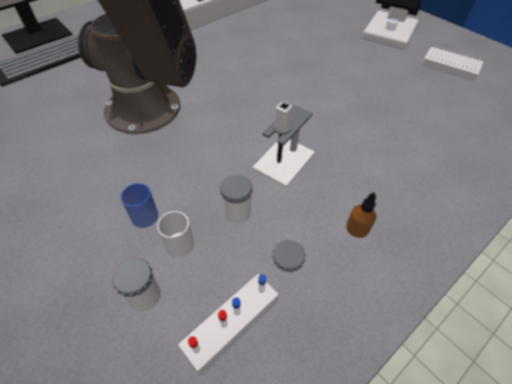

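View pics/top0.png

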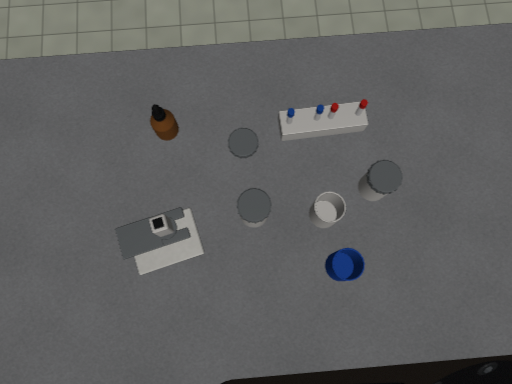

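The scene view shows the probe in its fork at (283,120), with lidded jars at (237,198) and (136,283). Two vessels are open: a white one at (176,233), top view (328,208), and a blue one at (140,205), top view (345,265). The white one fits "plain white, open", and the blue one is the look-alike. I'll confirm with one enlarged composite.

Run:
```python
import cv2,numpy as np
t=cv2.imread("pics/top0.png");s=cv2.imread("pics/scene0.png")
f=lambda im,x,y:cv2.resize(im[y:y+75,x:x+100],(400,300),interpolation=cv2.INTER_CUBIC)
cv2.imwrite("pics/crop1.png",np.vstack([np.hstack([f(t,110,200),f(t,280,180)]),np.hstack([f(s,240,95),f(s,120,185)])]))
```

```text
(no output)
```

View pics/crop1.png

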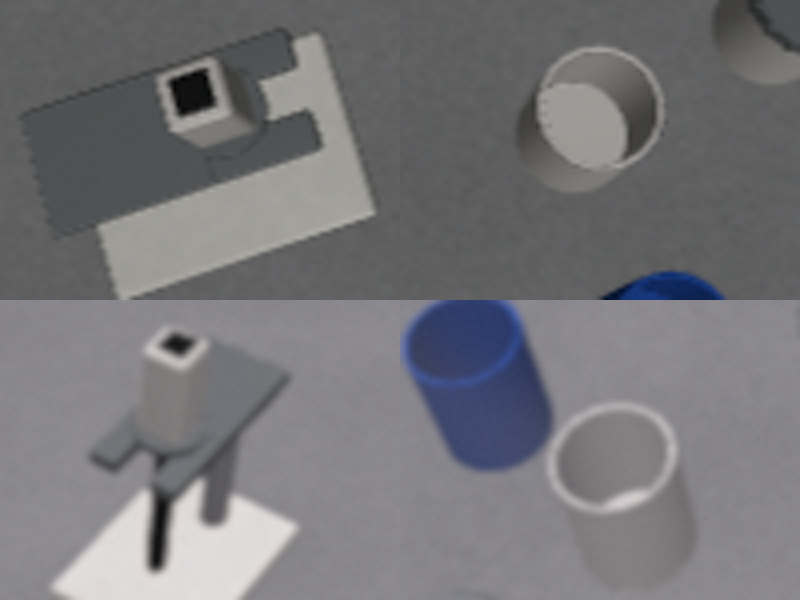

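The crop confirms it: the white jar, rim centred at top (330.5,206.7) and scene (173,224.5), is open and empty. The other one is blue. The fork's tine ends and foot corners are clear enough to fit the holder pose.

```bash
cat > h.py <<'E'
import numpy as np
from scipy.optimize import least_squares
C={n:np.load(f"pics/{n}0.npz") for n in("scene","top")}
def proj(n,P):
    K,T=C[n]["K"],C[n]["T"];q=(np.atleast_2d(P)-T[:3,3])@T[:3,:3]
    q=np.c_[q[:,0],-q[:,1],-q[:,2]]@K.T;return q[:,:2]/q[:,2:]
def plane(n,uv,z):
    K,T=C[n]["K"],C[n]["T"];d=np.linalg.inv(K)@[*uv,1];d=T[:3,:3]@(d*[1,-1,-1])
    return T[:3,3]+d*(z-T[2,3])/d[2]
E
python3 - <<'E'
from h import *
t=lambda u,v:(110+u/4,200+v/4); s=lambda u,v:(240+u/4,95+(v-300)/4)
L=np.array([[31,-40,145],[11,-40,145],[-11,-40,145],[-31,-40,145],[55,-45,12],[-55,-45,12],[-55,105,12]])/1e3
U=np.array([t(288,28),t(299,66),t(312,110),t(322,150),t(318,35),t(375,213),t(120,298)])
Ls=np.array([[31,-40,145],[-31,-40,145],[55,-45,12],[55,105,12]])/1e3
def pose(p,L):
    c,si=np.cos(p[2]),np.sin(p[2]);return L@np.array([[c,si,0],[-si,c,0],[0,0,1]])+[p[0],p[1],0]
r=least_squares(lambda p:(proj("top",pose(p,L))-U).ravel(),[.35,.25,.2])
print("holder",r.x,np.degrees(r.x[2]),np.round(r.fun.reshape(-1,2),1).tolist())
print("scene pred crop",np.round((proj("scene",pose(r.x,np.r_[L,[[-.055,-.045,0],[0,0,.211]]]))-[240,95])*4+[0,300]).tolist())
for z in(.211,):print("head",plane("top",t(192,92),z),plane("scene",s(177,345),z))
hc=np.array([t(157,75),t(214,56),t(230,110),t(172,122)]);h=np.array([plane("top",u,.211) for u in hc]);print(h.round(4).tolist(),"predicted top centre crop",(proj("top",pose(r.x,np.array([[0,0,.211]])))-[110,200])*4)
print("rim",plane("top",(330.5,206.75),.09),plane("scene",(173.3,224.5),.09))
from plant import ctrl
o=ctrl.get_obs();print(o["tool_pos"])
E
```

```text
holder [0.45510402 0.15523827 0.23782048] 13.62610977553706 [[-0.4, 0.1], [-0.2, 0.2], [-0.3, -0.0], [0.2, -0.2], [1.1, -1.6], [0.9, 0.4], [-1.1, 0.9]]
scene pred crop [[171.0, 493.0], [142.0, 478.0], [110.0, 463.0], [82.0, 449.0], [182.0, 662.0], [44.0, 585.0], [166.0, 459.0], [43.0, 596.0], [172.0, 344.0]]
head [0.45628958 0.1561546  0.211     ] [0.45717542 0.1570237  0.211     ]
[[0.4651, 0.1713, 0.211], [0.4716, 0.1459, 0.211], [0.4469, 0.1397, 0.211], [0.4437, 0.1654, 0.211]] predicted top centre crop [[194.16425002  94.48568101]]
rim [ 0.48102439 -0.17574066  0.09      ] [ 0.48427215 -0.1744762   0.09      ]
[ 0.20048888 -0.64412756  0.2447424 ]
```

move_arm --motion '[[[-40, 28, -6], [0, 0, 0], 0], [[-80, 57, -12], [0, 0, 0], 0], [[-120, 86, -18], [0, 0, 0], 0], [[-160, 114, -24], [0, 0, 0], 0], [[-200, 142, -30], [0, 0, 0], 0], [[-235, 167, -36], [0, 0, 0], 0], [[-270, 192, -42], [0, 0, 0], 0], [[-305, 217, -48], [0, 0, 0], 0], [[-340, 242, -55], [0, 0, 0], 0], [[-370, 263, -55], [0, 0, 0], 0]]'

```text
clock: 0.93
tool_pos: [0.4519, -0.3138, 0.2979]
orientation: [-180.0, 0.0, -162.7]
force: [0.6, -0.2, 0.5]
opening: 0.0876
gripper_force: 0.0
```

```bash
cat >> h.py <<'E'
from scipy.spatial.transform import Rotation as R
def to(p,yaw=-166.):
    "shift (mm) and turn (deg) in tool axes from the measured pose to p, pointing down"
    from plant import ctrl
    o=ctrl.get_obs();A=R.from_euler("xyz",o["orientation"],degrees=True)
    B=R.from_euler("xyz",[180,0,yaw],degrees=True)
    print("t",round(o["clock"],2),"at",np.round(o["tool_pos"],4),np.round(o["orientation"],2),"F",np.round(o["force"],2),
     "shift",np.round(A.inv().apply(np.array(p)-o["tool_pos"])*1e3,1),"turn",np.round((A.inv()*B).as_rotvec(degrees=True),2),"op",round(o["opening"],4))
E
python3 -c "
from h import *
to([.4565,.156,.26])"
```

```text
t 0.93 at [ 0.4519 -0.3138  0.2979] [-1.7998e+02  3.0000e-02 -1.6271e+02] F [ 0.59 -0.24  0.5 ] shift [-144.1  447.2   37.8] turn [-0.02  0.03  3.29] op 0.0876
```

move_arm --motion '[[[-9, 35, 0], [0, 0, 0], 0], [[-19, 72, 0], [0, 0, 0.5], 0], [[-29, 111, 0], [0, 0, 1], 0], [[-39, 150, 0], [0, 0, 1.5], 0], [[-49, 189, 0], [0, 0, 2], 0], [[-59, 228, 0], [0, 0, 2.5], 0], [[-69, 267, 0], [0, 0, 3], 0], [[-79, 306, 10], [0, 0, 3.3], 0], [[-89, 345, 20], [0, 0, 3.3], 0], [[-98, 380, 25], [0, 0, 3.3], 0]]'

```text
clock: 1.77
tool_pos: [0.4304, 0.0783, 0.2713]
orientation: [180.0, -0.0, -166.0]
force: [1.6, 0.0, -0.6]
opening: 0.0875
gripper_force: 0.0
```

move_arm --motion '[[[-8, 25, 6], [0, 0, 0], 0], [[-11, 38, 10], [0, 0, 0], 0], [[-11, 42, 10], [0, 0, 0], 0], [[-11, 42, 10], [0, 0, 0], 0], [[-11, 42, 10], [0, 0, 0], 0], [[-11, 42, 10], [0, 0, 0], 0]]'

```text
clock: 2.27
tool_pos: [0.4322, 0.119, 0.2624]
orientation: [180.0, 0.0, -166.1]
force: [0.5, -0.2, -0.2]
opening: 0.0878
gripper_force: 0.0
```

```bash
python3 -c "
from h import *
to([.4565,.156,.187])
from plant import ctrl
import cv2
s=ctrl.snapshot('wrist');cv2.imwrite('pics/w1.png',s['color']);np.savez('pics/w10.npz',K=s['camera_matrix'],T=s['cam_to_world'])
C['w']=dict(K=s['camera_matrix'],T=s['cam_to_world'])
print(proj('w',[[.4565,.156,.211],[.455,.155,.145]]))"
```

```text
t 2.27 at [0.4322 0.119  0.2624] [ 1.8000e+02  1.0000e-02 -1.6605e+02] F [ 0.49 -0.21 -0.24] shift [-32.5  30.1  75.4] turn [ 0.    0.01 -0.05] op 0.0878
[[296.41683832 262.78636034]
 [286.49220342 223.98679013]]
```

View pics/w1.png

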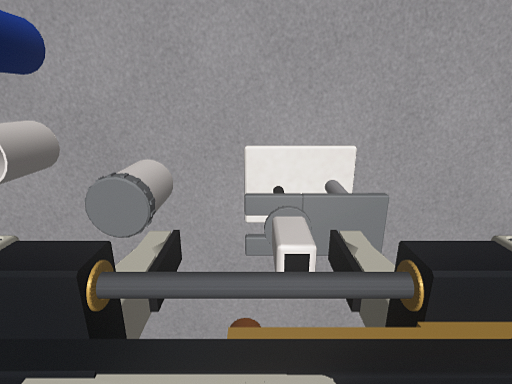

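The wrist view shows the head's top at about (295,262), with (296,263) predicted, and its sides square to the jaws. I'll centre over it and go down.

move_arm --motion '[[[-16, 15, 0], [0, 0, 0], 0], [[-32, 30, 0], [0, 0, 0], 0], [[-32, 30, 0], [0, 0, 0], 0], [[-32, 30, 20], [0, 0, 0], 0], [[-32, 30, 40], [0, 0, 0], 0], [[-32, 30, 55], [0, 0, 0], 0], [[-32, 30, 68], [0, 0, 0], 0], [[-32, 30, 75], [0, 0, 0], 0], [[-32, 30, 75], [0, 0, 0], 0], [[-32, 30, 75], [0, 0, 0], 0]]'

```text
clock: 3.15
tool_pos: [0.4562, 0.1561, 0.1876]
orientation: [-180.0, 0.0, -166.0]
force: [0.4, 0.1, 0.7]
opening: 0.0874
gripper_force: 0.0
```

```bash
python3 -c "
from h import *
to([.4565,.156,.187])
from plant import ctrl
import cv2
s=ctrl.snapshot('wrist');w=s['color'];s=ctrl.snapshot('scene')['color'];cv2.imwrite('pics/w2.png',np.hstack([w[150:,100:500],cv2.resize(s[60:180,220:340],(400,234*400//234))[:234]]))"
```

```text
t 3.15 at [0.4562 0.1561 0.1876] [-179.99    0.   -166.04] F [0.39 0.06 0.66] shift [-0.2 -0.2  0.6] turn [-0.01  0.   -0.04] op 0.0874
```

View pics/w2.png

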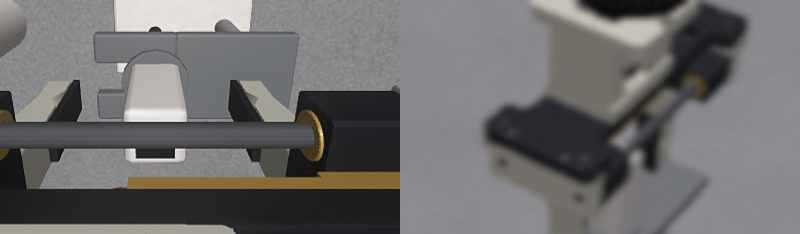

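The head (124–187) sits midway between the fingers (80–231), so I'll close.

move_arm --motion '[[[0, 0, 0], [0, 0, 0], 0.4], [[0, 0, 0], [0, 0, 0], 0.55], [[0, 0, 0], [0, 0, 0], 0.6], [[0, 0, 0], [0, 0, 0], 1], [[0, 0, 0], [0, 0, 0], 1], [[0, 0, 0], [0, 0, 0], 1], [[0, 0, 0], [0, 0, 0], 1], [[0, 0, 0], [0, 0, 0], 1], [[0, 0, 0], [0, 0, 0], 1], [[0, 0, 0], [0, 0, 0], 1]]'

```text
clock: 4.08
tool_pos: [0.456, 0.1566, 0.1871]
orientation: [-180.0, -0.0, -166.0]
force: [1.1, -0.2, 0.8]
opening: 0.0299
gripper_force: 30.0
```

move_arm --motion '[[[0, 0, -5], [0, 0, 0], 1], [[0, 0, -15], [0, 0, 0], 1], [[0, 0, -30], [0, 0, 0], 1], [[0, 0, -48], [0, 0, 0], 1], [[0, 0, -66], [0, 0, 0], 1], [[0, 0, -84], [0, 0, 0], 1], [[0, 0, -102], [0, 0, 0], 1], [[0, 0, -120], [0, 0, 0], 1], [[0, 0, -132], [0, 0, 0], 1], [[0, 0, -140], [0, 0, 0], 1]]'

```text
clock: 4.92
tool_pos: [0.4563, 0.1567, 0.3296]
orientation: [179.9, 0.1, -166.0]
force: [-0.0, 0.3, -0.6]
opening: 0.0298
gripper_force: 30.0
```

```bash
python3 -c "
from h import *
to([.4825,-.175,.325])"
```

```text
t 4.92 at [0.4563 0.1567 0.3296] [ 1.7995e+02  1.4000e-01 -1.6600e+02] F [-0.01  0.35 -0.57] shift [  54.8 -328.2    4.2] turn [ 0.05  0.14 -0.  ] op 0.0298
```

move_arm --motion '[[[2, -12, 0], [0, 0, 0], 1], [[6, -36, 0], [0, 0, 0], 1], [[11, -66, 0], [0, 0, 0], 1], [[17, -102, 0], [0, 0, 0], 1], [[23, -138, 0], [0, 0, 0], 1], [[29, -174, 0], [0, 0, 0], 1], [[35, -210, 0], [0, 0, 0], 1], [[41, -246, 0], [0, 0, 0], 1], [[46, -276, 0], [0, 0, 0], 1], [[50, -300, 0], [0, 0, 0], 1]]'

```text
clock: 5.75
tool_pos: [0.4791, -0.1492, 0.3267]
orientation: [180.0, -0.1, -166.1]
force: [1.0, 0.5, -1.0]
opening: 0.0298
gripper_force: 30.0
```

move_arm --motion '[[[2, -14, 0], [0, 0, 0], 1], [[4, -23, 0], [0, 0, 0], 1], [[5, -28, 0], [0, 0, 0], 1], [[5, -28, 0], [0, 0, 0], 1], [[5, -28, 0], [0, 0, 0], 1], [[5, -28, 0], [0, 0, 0], 1]]'

```text
clock: 6.25
tool_pos: [0.4819, -0.1742, 0.3272]
orientation: [180.0, 0.0, -166.0]
force: [0.5, -0.1, -2.0]
opening: 0.0299
gripper_force: 30.0
```

```bash
python3 -c "
from h import *
to([.4825,-.175,.325])
from plant import ctrl
import cv2
a=ctrl.snapshot('top')['color'];s=ctrl.snapshot('scene')['color'];w=ctrl.snapshot('wrist')['color']
print(proj('top',[[.4825,-.175,.165],[.4825,-.175,.09]]),proj('scene',[[.4825,-.175,.165],[.4825,-.175,.09]]))
cv2.imwrite('pics/d1.png',np.hstack([cv2.resize(s[140:290,90:240],(400,400)),cv2.resize(w,(400,400))]))"
```

```text
t 6.25 at [ 0.4819 -0.1742  0.3272] [ 1.7999e+02  1.0000e-02 -1.6596e+02] F [ 0.54 -0.07 -2.04] shift [-0.4 -0.9  2.2] turn [0.01 0.01 0.04] op 0.0299
[[337.08889273 198.80801982]
 [330.05990709 206.08214022]] [[165.93096235 203.35720289]
 [172.63040109 224.08057646]]
```

View pics/d1.png

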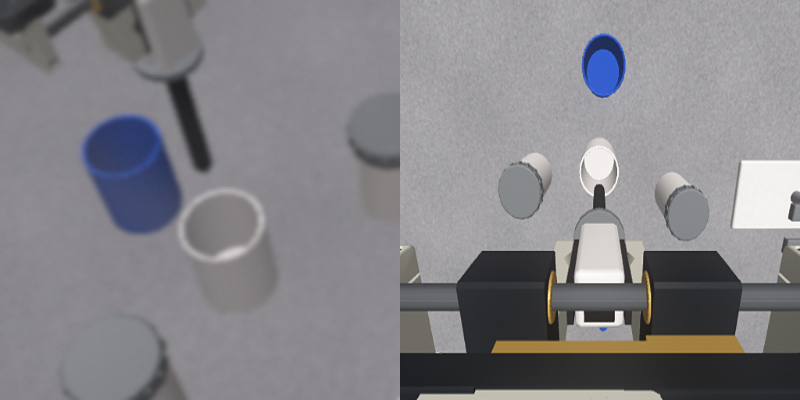

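The tip at scene (166,203) matches the prediction (166,203), so it is over the white jar's mouth, between the lidded jars. I'll lower it to a tip height of about 34 mm and hold.

move_arm --motion '[[[0, 0, 6], [0, 0, 0], 1], [[0, 0, 20], [0, 0, 0], 1], [[0, 0, 36], [0, 0, 0], 1], [[0, 0, 54], [0, 0, 0], 1], [[0, 0, 72], [0, 0, 0], 1], [[0, 0, 90], [0, 0, 0], 1], [[0, 0, 108], [0, 0, 0], 1], [[0, 0, 120], [0, 0, 0], 1], [[0, 0, 128], [0, 0, 0], 1], [[0, 0, 131], [0, 0, 0], 1]]'

```text
clock: 7.23
tool_pos: [0.4813, -0.1746, 0.1947]
orientation: [180.0, -0.1, -166.0]
force: [0.3, -0.4, -2.4]
opening: 0.0296
gripper_force: 30.0
```

move_arm --motion '[[[0, 0, 0], [0, 0, 0], 1], [[0, 0, 0], [0, 0, 0], 1], [[0, 0, 0], [0, 0, 0], 1], [[0, 0, 0], [0, 0, 0], 1], [[0, 0, 0], [0, 0, 0], 1], [[0, 0, 0], [0, 0, 0], 1], [[0, 0, 0], [0, 0, 0], 1], [[0, 0, 0], [0, 0, 0], 1], [[0, 0, 0], [0, 0, 0], 1], [[0, 0, 0], [0, 0, 0], 1]]'

```text
clock: 8.07
tool_pos: [0.4819, -0.175, 0.1962]
orientation: [-180.0, -0.0, -166.0]
force: [0.4, 0.6, -1.7]
opening: 0.03
gripper_force: 30.0
```

move_arm --motion '[[[0, 0, 0], [0, 0, 0], 1], [[0, 0, 0], [0, 0, 0], 1], [[0, 0, 0], [0, 0, 0], 1], [[0, 0, 0], [0, 0, 0], 1]]'

```text
clock: 8.4
tool_pos: [0.482, -0.1749, 0.1962]
orientation: [180.0, -0.0, -166.0]
force: [-0.0, 0.7, -1.5]
opening: 0.0296
gripper_force: 30.0
```

move_arm --motion '[[[0, 0, -4], [0, 0, 0], 1], [[0, 0, -14], [0, 0, 0], 1], [[0, 0, -28], [0, 0, 0], 1], [[0, 0, -46], [0, 0, 0], 1], [[0, 0, -64], [0, 0, 0], 1], [[0, 0, -82], [0, 0, 0], 1], [[0, 0, -100], [0, 0, 0], 1], [[0, 0, -116], [0, 0, 0], 1], [[0, 0, -128], [0, 0, 0], 1], [[0, 0, -134], [0, 0, 0], 1]]'

```text
clock: 9.23
tool_pos: [0.4825, -0.1752, 0.3331]
orientation: [-179.9, 0.2, -166.0]
force: [1.4, -0.7, -1.3]
opening: 0.0301
gripper_force: 30.0
```

```bash
python3 -c "
from h import *
to([.456,.1566,.332],-166.04)"
```

```text
t 9.23 at [ 0.4825 -0.1752  0.3331] [-179.92    0.19 -166.  ] F [ 1.36 -0.72 -1.32] shift [-54.5 328.3   0.8] turn [-0.08  0.19  0.04] op 0.0301
```

move_arm --motion '[[[-2, 12, 0], [0, 0, 0], 1], [[-6, 36, 0], [0, 0, 0], 1], [[-11, 66, 0], [0, 0, 0], 1], [[-17, 102, 0], [0, 0, 0], 1], [[-23, 138, 0], [0, 0, 0], 1], [[-29, 174, 0], [0, 0, 0], 1], [[-35, 210, 0], [0, 0, 0], 1], [[-41, 246, 0], [0, 0, 0], 1], [[-46, 276, 0], [0, 0, 0], 1], [[-50, 300, 0], [0, 0, 0], 1]]'

```text
clock: 10.07
tool_pos: [0.4573, 0.1304, 0.3305]
orientation: [180.0, 0.0, -165.9]
force: [0.4, -0.3, -0.8]
opening: 0.0296
gripper_force: 30.0
```

move_arm --motion '[[[-2, 14, 0], [0, 0, 0], 1], [[-4, 23, 0], [0, 0, 0], 1], [[-5, 28, 0], [0, 0, 0], 1], [[-5, 28, 0], [0, 0, 0], 1], [[-5, 28, 0], [0, 0, 0], 1], [[-5, 28, 0], [0, 0, 0], 1], [[-5, 28, 0], [0, 0, 0], 1]]'

```text
clock: 10.65
tool_pos: [0.4561, 0.1558, 0.3303]
orientation: [-180.0, 0.0, -166.1]
force: [0.3, 0.2, -2.0]
opening: 0.0297
gripper_force: 30.0
```

```bash
python3 -c "
from h import *
to([.456,.1566,.200],-166.04)
from plant import ctrl
import cv2
s=ctrl.snapshot('scene')['color'];w=ctrl.snapshot('wrist')['color']
cv2.imwrite('pics/e1.png',np.hstack([cv2.resize(s[60:210,210:360],(400,400)),cv2.resize(w[100:300,200:400],(400,400))]))
print((proj('scene',[[.456,.1566,.171],[.455,.155,.145]])-[210,60])*400/150)"
```

```text
t 10.65 at [0.4561 0.1558 0.3303] [-180.      0.   -166.08] F [ 0.27  0.18 -1.95] shift [-1.000e-01  8.000e-01  1.303e+02] turn [-0.    0.   -0.04] op 0.0297
[[193.07633848 159.38088355]
 [188.8145336  181.84741325]]
```

View pics/e1.png

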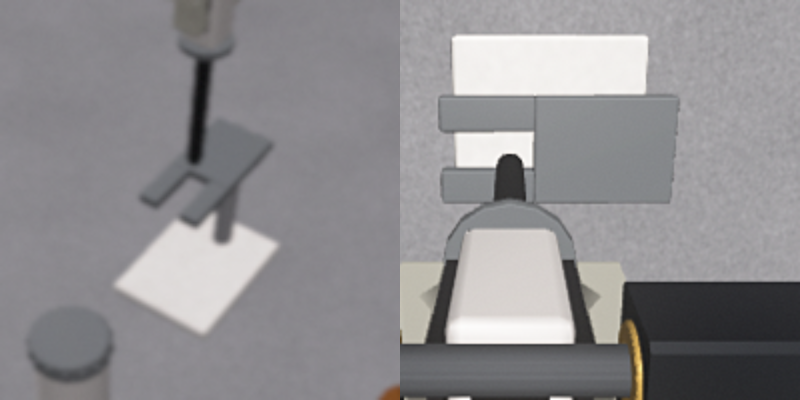

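The tip at (194,160) matches the prediction (193,159) and is above the slot. I'll lower it the same way it came out, slowly near the seat.

move_arm --motion '[[[0, 1, 6], [0, 0, 0], 1], [[0, 1, 16], [0, 0, 0], 1], [[0, 1, 30], [0, 0, 0], 1], [[0, 1, 46], [0, 0, 0], 1], [[0, 1, 64], [0, 0, 0], 1], [[0, 1, 82], [0, 0, 0], 1], [[0, 1, 100], [0, 0, 0], 1], [[0, 1, 116], [0, 0, 0], 1], [[0, 1, 128], [0, 0, 0], 1], [[0, 1, 134], [0, 0, 0], 1]]'

```text
clock: 11.58
tool_pos: [0.4546, 0.1567, 0.1936]
orientation: [-179.9, -0.2, -166.0]
force: [-0.5, -0.2, -2.0]
opening: 0.0295
gripper_force: 30.0
```

move_arm --motion '[[[0, 0, 2], [0, 0, 0], 1], [[0, 0, 4], [0, 0, 0], 1], [[0, 0, 5], [0, 0, 0], 1], [[0, 0, 6], [0, 0, 0], 1], [[0, 0, 6], [0, 0, 0], 1], [[0, 0, 6], [0, 0, 0], 1]]'

```text
clock: 12.08
tool_pos: [0.4559, 0.1577, 0.1906]
orientation: [180.0, 0.0, -166.0]
force: [-0.8, 0.1, -1.3]
opening: 0.0301
gripper_force: 30.0
```

```bash
python3 -c "
from h import *
to([.456,.1566,.1871],-166.04)"
```

```text
t 12.08 at [0.4559 0.1577 0.1906] [ 1.7998e+02  4.0000e-02 -1.6601e+02] F [-0.83  0.14 -1.3 ] shift [ 0.2 -1.1  3.5] turn [0.02 0.04 0.03] op 0.0301
```

move_arm --motion '[[[0, -1, 1], [0, 0, 0], 1], [[0, -1, 2], [0, 0, 0], 1], [[0, -1, 2.5], [0, 0, 0], 1], [[0, -1, 3], [0, 0, 0], 1], [[0, -1, 3], [0, 0, 0], 1], [[0, -1, 3], [0, 0, 0], 1]]'

```text
clock: 12.58
tool_pos: [0.456, 0.1566, 0.1872]
orientation: [180.0, -0.0, -166.0]
force: [0.1, -0.9, -1.7]
opening: 0.0301
gripper_force: 30.0
```

move_arm --motion '[[[0, 0, 0.3], [0, 0, 0], 1], [[0, 0, 0.5], [0, 0, 0], 1], [[0, 0, 0.5], [0, 0, 0], 1], [[0, 0, 0.5], [0, 0, 0], 1]]'

```text
clock: 12.92
tool_pos: [0.4561, 0.1566, 0.1871]
orientation: [180.0, 0.0, -166.0]
force: [-2.4, -0.7, 6.1]
opening: 0.0299
gripper_force: 30.0
```

The force changed sign to about +6 N, so the collar is resting on the fork. I'll release.

move_arm --motion '[[[0, 0, 0], [0, 0, 0], 0.62], [[0, 0, 0], [0, 0, 0], 0.58], [[0, 0, 0], [0, 0, 0], 0.5], [[0, 0, 0], [0, 0, 0], 0.3], [[0, 0, 0], [0, 0, 0], 0], [[0, 0, 0], [0, 0, 0], 0], [[0, 0, 0], [0, 0, 0], 0], [[0, 0, 0], [0, 0, 0], 0], [[0, 0, 0], [0, 0, 0], 0]]'

```text
clock: 13.67
tool_pos: [0.456, 0.1566, 0.1867]
orientation: [180.0, 0.0, -166.0]
force: [0.1, -0.4, 0.4]
opening: 0.0778
gripper_force: 0.0
```

move_arm --motion '[[[0, 0, -8], [0, 0, 0], 0], [[0, 0, -25], [0, 0, 0], 0], [[0, 0, -45], [0, 0, 0], 0], [[0, 0, -70], [0, 0, 0], 0], [[0, 0, -95], [0, 0, 0], 0], [[0, -30, -110], [0, 0, 0], 0], [[20, -65, -115], [0, 0, 0], 0], [[40, -100, -120], [0, 0, 0], 0], [[40, -135, -120], [0, 0, 0], 0], [[40, -160, -120], [0, 0, 0], 0]]'

```text
clock: 14.5
tool_pos: [0.4554, -0.0104, 0.3085]
orientation: [180.0, 0.2, -166.0]
force: [1.6, 1.1, 0.4]
opening: 0.0875
gripper_force: 0.0
```

move_arm --motion '[[[0, -30, 0], [0, 0, 0], 0], [[0, -65, 0], [0, 0, 0], 0], [[0, -100, 0], [0, 0, 0], 0], [[0, -135, 0], [0, 0, 0], 0], [[0, -165, 0], [0, 0, 0], 0], [[0, -180, 0], [0, 0, 0], 0], [[0, -180, 0], [0, 0, 0], 0]]'

```text
clock: 15.08
tool_pos: [0.4997, -0.1857, 0.3067]
orientation: [-180.0, -0.1, -166.2]
force: [-0.9, 0.5, -0.2]
opening: 0.0876
gripper_force: 0.0
```

```bash
python3 -c "
from h import *
to([.456,.1566,.1871],-166.04)
from plant import ctrl
import cv2
s=ctrl.snapshot('scene')['color'];t=ctrl.snapshot('top')['color']
f=lambda im,x,y:cv2.resize(im[y:y+75,x:x+100],(400,300),interpolation=cv2.INTER_CUBIC)
cv2.imwrite('pics/f1.png',np.vstack([np.hstack([f(t,110,200),f(s,240,95)]),np.hstack([cv2.resize(t,(400,300)),cv2.resize(s,(400,300))])]))"
```

```text
t 15.08 at [ 0.4997 -0.1857  0.3067] [-1.7998e+02 -6.0000e-02 -1.6618e+02] F [-0.91  0.47 -0.16] shift [-39.4 342.9 119.4] turn [-0.02 -0.06 -0.14] op 0.0876
```

View pics/f1.png

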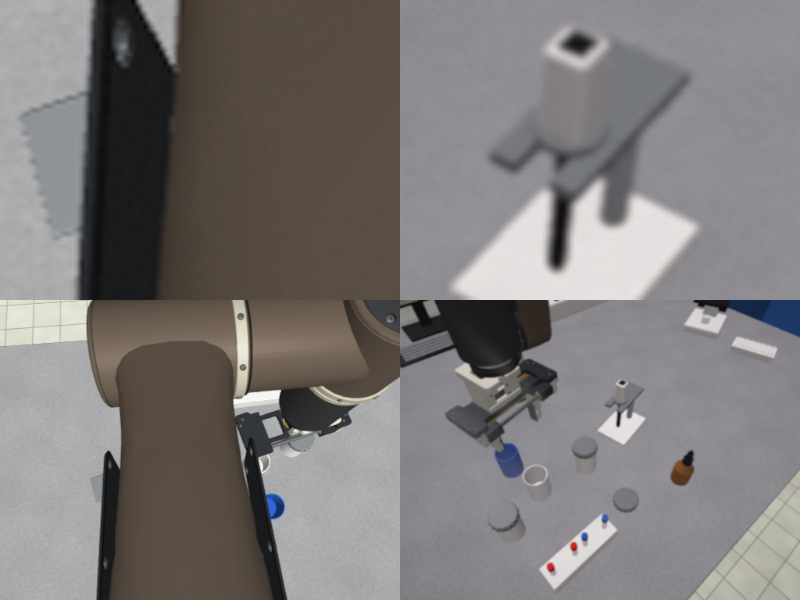

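The probe hangs upright with its collar on the fork, and its head top at crop (577,44) is where it started. The jars and other items look unmoved and the gripper is clear, so I'll hand in.

```bash
python3 -c "
from plant import ctrl
print(ctrl.close_job())"
```

```text
the job is handed in; nothing more can be done
None
```

I dipped the probe about 56 mm into the open white jar, held it there for just over a second and hung it back upright in its fork; in the last picture nothing else had moved, and the job was handed in at about 15 s.

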